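# Swing the pot over the charcoal bowl and lock the stand

## Robot

A 6-joint arm with a two-finger parallel gripper is mounted at the origin on the work surface. World frame = base frame: x ahead of the robot, y to its left, z up, the work surface at z = 0. Lengths are in m, angles in rad, forces in N, time in s.
With the tool pointing down it reaches from about 0.425 to 0.95 m from the base axis. Payload 3.5 kg.
Tool frame: the origin (TCP) lies on the centre line of the jaws, within the pads' length; the fingertips stand 25 mm ahead of it and the grasp point (between the pads) lies 6 mm ahead of it; z points along the fingers, x is the direction in which the jaws open and shut, and the axes are right-handed (so a half turn about z gives the same grasp; the last joint's range is limited). The gripper opens to 85 mm and grips with 20 to 120 N. Pads are 22 mm wide; open, the fingers measure 114 mm over their backs; the gripper's body (76 mm by 85 mm) begins 54 mm behind the grasp point. The pads swing forward as they close: fully open they stand 13 mm farther back than shut.
Start: joints at [1.182, 0.286, 1.577, -0, 1.279, -0.15], TCP at [0.16, 0.656, 0.256] pointing down, gripper open.
Joint ranges: [-2.77, 2.77], [-0.9, 2.22], [0.21, 2.48], [-1.53, 4.67], [0.24, 2.81], [-2.84, 2.84]. Speed limits (rad/s): [2.79, 2.79, 3.14, 3.14, 3.14, 3.14].

## Interface

Orientations are given as a rotation vector (axis times angle).
In Python, from station import bot gives the robot as it stands.
- The arm moves only by the tool arm_command, never from a script. Its argument "plan" is a list of rows, each a list of 3 entries, a list of its own where there are three numbers: the shift along the tool's x, y, z in units of 40 mm (1.0 is 40 mm), then the turn, a rotation vector about the tool's x, y, z in units of 6 degrees (1.0 is 6 degrees), then the opening, from 0 (shut) to 1 (fully open). In form: [[[tx, ty, tz], [ax, ay, az], claw], ...]. A call has 1 to 8 rows; each row is the pose to reach, as a shift and turn from the pose commanded when the call began, along the tool's axes at that moment; what a row does not reach only later rows make up. A row lasts 1/12 s, in which the tool goes at most 41.7 mm and 7.16 degrees, less where a joint would pass 70% of its speed; a pose out of reach is approached as far as the arm can. A call with a gripper value outside its range is refused whole. The fingers move at their own pace and stop on an object; "force" is the grip in N (left out, the last holds). Time passes only in rows, so rows that repeat a pose let the fingers close. It gives the time, the measured TCP pose, the force and the opening at its end, in the units of the state.
- bot.state(): the state, without advancing time (a new reading comes with each control period).
- bot.grab_frame(name): name is "side" or "top"; returns a dict with "frame" (384x512x3 uint8, red, green, blue), "intrinsics" (3x3 intrinsics, pixels), "extrinsics" (4x4, takes a point from world to camera coordinates). Camera axes: x right, y down, z forward; pixel columns grow to the right and rows downward; lengths in m; the calibration is good to about 2 mm. A picture is of the moment at which its call begins. There is no depth.
- bot.finish_job(): hands the job in, once; it reports no verdict.
The state is a dict: "t": time; "qpos": joint angles; "joint_vel": joint speeds; "effort": joint torques, N m; "tool_pos": TCP position; "ee_rot": TCP orientation; "ft_force": force on the tool from outside, world axes, zero at the start; "moment": the same for the moment, N m; "gripper_width": finger opening in m.
Only numpy, scipy, OpenCV 4.12 (cv2) and the standard library are available. Lean on these libraries where they do the work, as an engineer would, in place of code of your own. Each camera call takes 0.05 s, during which the arm holds its last target. There are 200 camera calls.

## Task

Move the iron pot, riding on its swinging trivet, over the bowl of charcoal: lift the sprung plunger in the arm's tail, swing the arm round to the stop at which the trivet stands over the bowl, and let the plunger drop fully home there. Then turn the bar handle on top of the post clockwise until it clicks past its detent and stays, and let go. Keep the pot upright on the trivet and leave the bottle, the candlestick and the log where they are.

Things in the scene. Friction and masses are not known exactly. Their poses are not given: they have to be found in the camera images.
- stand: Fixed dark iron pot stand, 135 mm tall, turned by up to 0.3 rad. Origin: under its round foot (160 mm wide), on the post's axis. Its x axis points to the trivet at the middle stop; the arm's tail with the plunger then lies at -x. Below the tail a curved rail (radius 115 mm, 26 mm wide, top at 60 mm) has three 14 mm slots: middle and 0.785 rad to either side.
- swing (a joint): Angle (rad) of the swinging arm about the post: 0 at the middle stop, where it starts; grows counter-clockwise from above; +0.785 and -0.785 at the outer stops, limits +-1.0. Light friction (0.08 N m). Held while the plunger's 10 mm pin sits in a slot (play 0.017 rad each way). The tail is a flat bar 28 mm wide, top at 79 mm.
- trivet (a point): Centre of the round iron trivet (130 mm across) at the end of the arm, 170 mm from the post's axis, on the trivet's top (84 mm above the table). Its x axis points away from the post.
- plunger_grip (a point): On the axis of the plunger's upright round wooden grip (34 mm wide, 32 mm tall; 90 to 122 mm above the table when home), at 108 mm when home. It stands on the arm's tail, 115 mm from the post's axis, across from the trivet. Pull it straight up by its sides.
- plunger (a joint): Lift of the plunger (m): 0 fully home in a slot, limit 0.022. A spring pushes it down (4.5 N at home, 8 N at the top). Its pin clears the rail from 0.013; resting on the rail between slots it reads about 0.012, and snaps down when moved over a slot.
- lock_grip (a point): On the post's axis in the locking handle on the post's top: an upright steel bar 90 mm long, 16 mm thick, 30 mm tall (105 to 135 mm above the table) with round ends; the point is 125 mm above the table. Its x axis runs along the bar.
- lock (a joint): Angle (rad) of the locking handle: grows clockwise from above; starts at 0 to 0.5, end stop 2.75. Light friction (0.1 N m), stays put up to about 1.3; beyond, a spring detent resists with up to 0.45 N m and, if released before its peak at 2.1, throws it back to about 1.3. Past the peak it snaps on by itself to 2.75 and stays.
- pot: Lidded dark iron pot, 116 mm across (158 mm over its two side lugs), 61 mm tall (lid handle to 71 mm), 0.5 to 0.95 kg, standing loose on the trivet. Origin: centre of its underside.
- brazier: Fixed low round iron bowl filled with lumps of charcoal, 120 mm across, 36 mm tall. It stands under the trivet's place at one of the two outer stops, within about 10 mm. Origin: centre of its underside.
- slab: Fixed flat square stone slab, 110 x 110 x 14 mm, under the other outer stop. Not the target. Origin: centre of its underside.
- bottle: Bystander: amber glass bottle, 66 mm across, 170 mm tall, loose. Origin: centre of its underside.
- candlestick: Bystander: brass candlestick, foot 84 mm across, 130 mm tall, loose. Origin: centre of its underside.
- log: Bystander: split log, 200 x 60 mm, 58 mm tall, loose, lying along its x axis. Origin: centre of its underside.
Not all that is in view belongs to the job. Leave any white look-alike of the pot alone.

How it is judged:
On the way, in this order (a step that is already met when the one before it is completed fails the run):
1. the plunger is lifted clear of the rail (value of joint plunger above 0.0125 m), for 0.1 s.
2. the trivet stands over the charcoal bowl and the plunger is home in that slot (horizontal distance between trivet and brazier below 0.03 m and value of joint plunger below 0.003 m), for 0.2 s.
3. the locking handle has clicked past its detent (value of joint lock above 2.6 rad), for 0.2 s.
At the end, for the whole second after the job is handed in: The trivet is within 30 mm (seen from above) of the charcoal bowl's centre, the plunger is home (lift under 3 mm), the locking handle is past its click (over 2.6 rad), and the pot is at rest, upright (within 0.1 rad) and standing on the trivet within 20 mm of its centre (all of step 2 and value of joint lock above 2.6 rad and horizontal distance between pot and trivet below 0.02 m and z of pot in the frame of trivet between -0.006 and 0.006 m and angle between pot's own z axis and vertical below 0.1 rad and linear speed of pot below 0.02 m/s); the robot touches nothing.
It fails at once if the pot is tipped (angle between pot's own z axis and vertical above 0.3 rad).
It fails at once if the bottle is disturbed (distance of bottle from where it was at the start of the episode above 0.02 m).
It fails at once if the candlestick is disturbed (distance of candlestick from where it was at the start of the episode above 0.02 m).
It fails at once if the log is disturbed (distance of log from where it was at the start of the episode above 0.02 m).
It also fails if it takes over 69 s, if anything falls off the work surface, if the arm or the gripper's body presses on something with over 40 N, if the wrist force passes 120 N, or if a joint passes its speed limit or range.

## Working session

There is one attempt and no reset: what is moved stays moved. The work goes in short steps, Python scripts to look and compute and a tool call to move; the robot and the scene stay as the last step left them, time stands still between calls to the robot, and variables do not carry over. Pictures are saved under pics/ and viewed, about 8 in all and at most 12, crops included, and the job is handed in when it is done.

Besides the shell and the picture viewer there is one more tool, called after "Emit:" by a JSON object that holds its "name" and its "arguments". arm_command: Moves the arm, as the interface text tells. Its arguments: {"type":"object","properties":{"plan":{"type":"array","items":{"type":"array"}},"force":{"type":"number"}},"required":["plan"]}

```bash
ls; mkdir -p pics; python3 - <<'E'
from station import bot
import cv2,numpy as np,pickle
for n in("top","side"):
    f=bot.grab_frame(n); pickle.dump(f,open(f"{n}0.pkl","wb"))
    cv2.imwrite(f"pics/{n}0.png",cv2.cvtColor(cv2.resize(f["frame"],None,fx=1.5,fy=1.5,interpolation=cv2.INTER_CUBIC),cv2.COLOR_RGB2BGR))
    print(n,np.round(f["intrinsics"],1).tolist(),np.round(f["extrinsics"],3).tolist())
print(bot.state())
E
```

```text
pics
top [[369.2, 0.0, 255.9], [0.0, 369.2, 192.6], [0.0, 0.0, 1.0]] [[0.01, -1.0, -0.021, 0.079], [-0.993, -0.008, -0.114, 0.533], [0.114, 0.022, -0.993, 1.254], [0.0, 0.0, 0.0, 1.0]]
side [[352.5, 0.0, 258.0], [0.0, 352.5, 193.9], [0.0, 0.0, 1.0]] [[-0.994, -0.112, -0.004, 0.52], [-0.082, 0.751, -0.655, 0.055], [0.077, -0.651, -0.756, 1.001], [0.0, 0.0, 0.0, 1.0]]
{'t': 0.1, 'qpos': array([ 1.18198731e+00,  2.87088751e-01,  1.57800524e+00,  1.50711922e-05,
        1.27856658e+00, -1.50005316e-01]), 'joint_vel': array([-8.53142274e-06,  3.47560003e-04, -5.08892278e-03,  7.94264264e-04,
       -1.67341358e-03, -2.20703274e-04]), 'effort': array([ 5.33941093e-04, -4.07296264e+01, -2.93699723e+01, -1.62738920e-04,
        3.45740147e-03, -1.89827887e-06]), 'tool_pos': array([0.15943607, 0.65536264, 0.25509138]), 'ee_rot': array([ 2.46945018,  1.94038173, -0.00283563]), 'ft_force': array([-0.03233969,  0.40075921,  0.01135768]), 'moment': array([-0.01472559, -0.0011877 ,  0.02677641]), 'gripper_width': 0.08525345339738251}
```

View pics/top0.png

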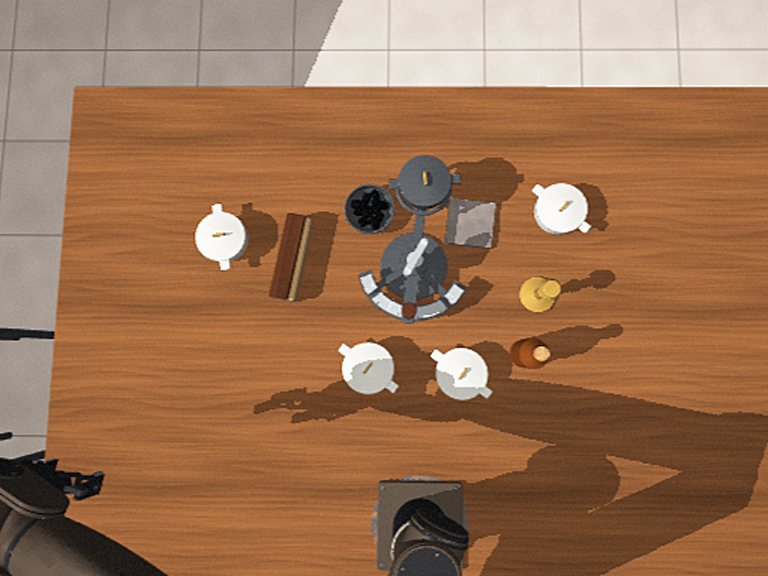

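View pics/side0.png

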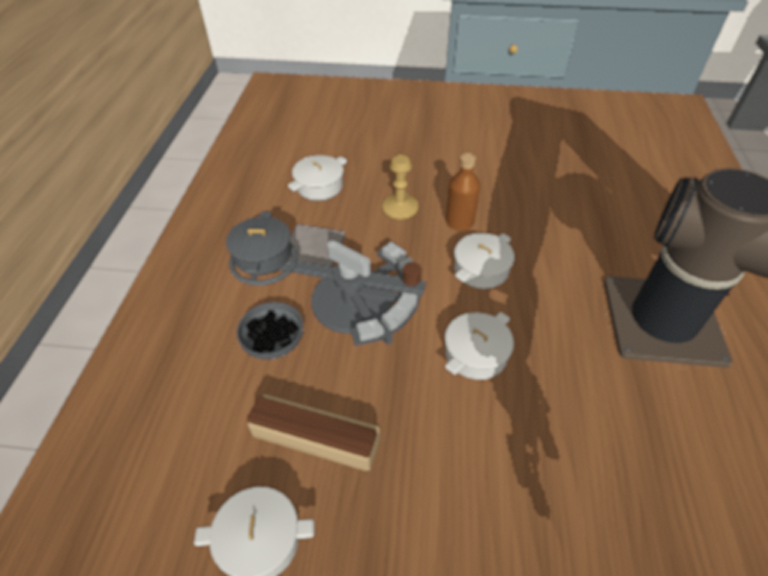

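The top view (×1.5) shows the charcoal bowl at (369,208), which is to the left (+y), so the swing is positive. The grip is at (409,310), the bar runs (424,243)–(405,274), and the pot knob is at (427,179). In the side view the bar is at (348,258) and the grip at (412,270). White look-alike pots sit near the tail at (368,368) and (462,374).

```bash
cat >h.py <<'E'
import numpy as np,pickle
from scipy.spatial.transform import Rotation as R
def ray(f,u,v,z):
    K,E=f["intrinsics"],f["extrinsics"]; Rm,t=E[:3,:3],E[:3,3]
    c=-Rm.T@t; d=Rm.T@np.linalg.solve(K,[u,v,1]); return c+d*(z-c[2])/d[2]
def proj(f,p):
    q=f["extrinsics"][:3,:3]@p+f["extrinsics"][:3,3]; q=f["intrinsics"]@q; return q[:2]/q[2]
def totool(p,st):  # world pt for grasp point-> shift in tool units of TCP
    Rt=R.from_rotvec(st["ee_rot"]); return Rt.inv().apply(np.array(p)-st["tool_pos"])/0.04
E
python3 - <<'E'
from h import *
import cv2
f=pickle.load(open("top0.pkl","rb")); s=pickle.load(open("side0.pkl","rb"))
P={}
for n,u,v,z in [("grip",409,310,.122),("knob",427,179,.155),("braz",369,208,.036),("barA",424,243,.135),("barB",405,274,.135),("slab",471,223,.014),("w1",368,368,.061),("w2",462,374,.061)]:
    P[n]=ray(f,u/1.5,v/1.5,z);print(n,P[n].round(3), "side px",(1.5*proj(s,P[n])).round(0))
for n,u,v,z in [("grip",412,268,.122),("knob",257,232,.155),("bar",348,258,.135),("braz",270,328,.036)]: print("side",n,ray(s,u/1.5,v/1.5,z).round(3))
c=cv2.cvtColor(f["frame"][90:225,220:345],cv2.COLOR_RGB2BGR)
c2=cv2.cvtColor(s["frame"][125:255,140:300],cv2.COLOR_RGB2BGR)
c=cv2.resize(c,(500,540),interpolation=cv2.INTER_CUBIC);cv2.imwrite("pics/cropt.png",c)
E
```

```text
grip [0.477 0.027 0.122] side px [412. 266.]
knob [ 0.756 -0.009  0.155] side px [258. 227.]
braz [0.723 0.121 0.036] side px [269. 326.]
barA [ 0.62  -0.004  0.135] side px [333. 243.]
barB [0.553 0.037 0.135] side px [368. 262.]
slab [ 0.694 -0.121  0.014] side px [314. 243.]
w1 [0.351 0.117 0.061] side px [479. 334.]
w2 [ 0.34  -0.092  0.061] side px [485. 249.]
side grip [0.476 0.031 0.122]
side knob [0.755 0.005 0.155]
side bar [0.588 0.032 0.135]
side braz [0.72  0.125 0.036]
```

View pics/cropt.png

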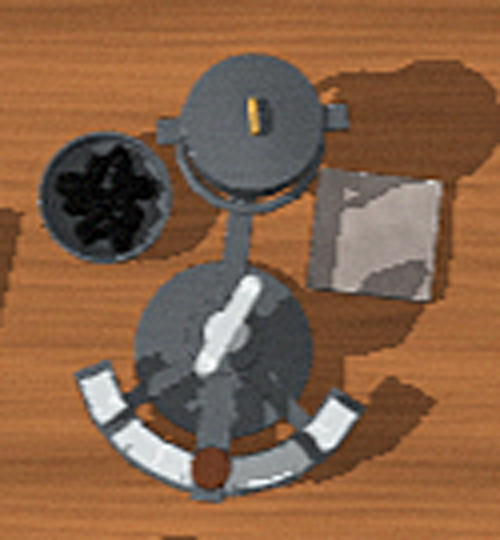

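The crop agrees with the model: post at about (0.588, 0.014), yaw about −0.125, grip at about (0.474, 0.028), and bowl at +0.785. Next I'll move above the grip.

```bash
cat >>h.py <<'E'
def rows(st,pts,base=None):  # pts: (x,y,z of GRASP point, tool-x yaw or None) -> print tool-unit shift, turn
    Rt=R.from_rotvec(st["ee_rot"])
    for x,y,z,yaw in pts:
        sh=Rt.inv().apply(np.array([x,y,z+.006])-st["tool_pos"])/.04
        if yaw is None: rv=np.zeros(3)
        else:
            c,s=np.cos(yaw),np.sin(yaw)
            Rd=R.from_matrix(np.array([[c,s,0],[s,-c,0],[0,0,-1]]).T)
            rv=np.degrees((Rt.inv()*Rd).as_rotvec())/6
        print(sh.round(2).tolist(),rv.round(2).tolist())
E
python3 - <<'E'
from h import *
from station import bot
st=bot.state()
rows(st,[(.45,.40,.24,1.446),(.474,.028,.22,1.446),(.474,.028,.16,1.446),(.474,.028,.108,1.446)])
E
```

```text
[-4.48, 8.57, 0.23] [-0.0, 0.02, -1.09]
[-13.38, 11.35, 0.75] [-0.0, 0.02, -1.09]
[-13.37, 11.35, 2.25] [-0.0, 0.02, -1.09]
[-13.37, 11.35, 3.55] [-0.0, 0.02, -1.09]
```

Emit:
{"name": "arm_command", "arguments": {"plan": [[[-0.5,0.95,0],[0,0,-0.2],1],[[-1,1.9,0],[0,0,-0.5],1],[[-1.5,2.85,0.1],[0,0,-0.8],1],[[-2,3.8,0.1],[0,0,-1.1],1],[[-2.5,4.75,0.1],[0,0,-1.1],1],[[-3,5.7,0.2],[0,0,-1.1],1],[[-3.5,6.65,0.2],[0,0,-1.1],1],[[-4.2,7.4,0.2],[0,0,-1.1],1]]}}

```text
t: 0.77
tool_pos: [0.4041, 0.4278, 0.2476]
ee_rot: [2.354, 2.08, -0.001]
ft_force: [0.8, 0.8, -0.1]
gripper_width: 0.0854
```

```bash
python3 - <<'E'
from h import *
from station import bot
st=bot.state();print(st["t"],st["tool_pos"],st["qpos"])
rows(st,[(.45,.40,.24,1.446),(.474,.028,.22,1.446),(.474,.028,.16,1.446),(.474,.028,.108,1.446)])
E
```

```text
0.7667 [0.40410691 0.427834   0.24758995] [ 6.41632570e-01  1.05137410e-01  1.80307376e+00 -6.32628416e-05
  1.23378665e+00 -8.05436401e-01]
[-0.55, 1.22, 0.04] [-0.0, 0.0, 0.01]
[-9.7, 2.97, 0.54] [-0.0, 0.0, 0.01]
[-9.7, 2.97, 2.04] [-0.0, 0.0, 0.01]
[-9.7, 2.97, 3.34] [-0.0, 0.0, 0.01]
```

Emit:
{"name": "arm_command", "arguments": {"plan": [[[-0.9,0.5,0],[0,0,0],1],[[-1.8,0.9,0.1],[0,0,0],1],[[-2.7,1.3,0.1],[0,0,0],1],[[-3.6,1.7,0.1],[0,0,0],1],[[-4.5,2.0,0.2],[0,0,0],1],[[-5.4,2.3,0.2],[0,0,0],1],[[-6.3,2.6,0.2],[0,0,0],1],[[-7.2,2.9,0.3],[0,0,0],1]]}}

```text
t: 1.43
tool_pos: [0.4823, 0.1275, 0.2367]
ee_rot: [2.354, 2.08, 0.001]
ft_force: [1.2, -0.8, 0.1]
gripper_width: 0.0853
```

Emit:
{"name": "arm_command", "arguments": {"plan": [[[-0.9,0.05,0.1],[0,0,0],1],[[-1.7,0.1,0.2],[0,0,0],1],[[-2.3,0.1,0.3],[0,0,0],1],[[-2.5,0.1,0.6],[0,0,0],1],[[-2.5,0.1,0.6],[0,0,0],1],[[-2.5,0.1,0.6],[0,0,0],1]]}}

```text
t: 1.93
tool_pos: [0.4731, 0.0299, 0.2111]
ee_rot: [-2.354, -2.077, 0.002]
ft_force: [0.2, 0.1, 0.2]
gripper_width: 0.085
```

```bash
python3 - <<'E'
from h import *
from station import bot
import cv2
st=bot.state();print(st["t"],st["tool_pos"],st["qpos"])
rows(st,[(.474,.028,.16,1.446),(.474,.028,.108,1.446)])
f=bot.grab_frame("side")
c=cv2.resize(f["frame"][100:260,130:330],None,fx=3.5,fy=3.5,interpolation=cv2.INTER_CUBIC)
cv2.imwrite("pics/s1.png",cv2.cvtColor(c,cv2.COLOR_RGB2BGR))
for z in(.122,.09): print((proj(f,np.array([.474,.028,z]))-[130,100])*3.5)
E
```

```text
1.9333 [0.47305092 0.02985663 0.21106254] [-1.51800402e-01 -1.22883015e-01  2.09885048e+00  7.12944515e-04
  1.16843865e+00 -1.59827346e+00]
[-0.04, 0.03, 1.13] [-0.03, -0.01, 0.0]
[-0.04, 0.04, 2.43] [-0.03, -0.01, 0.0]
[508.70172261 272.32880323]
[507.33655933 300.95778824]
```

View pics/s1.png

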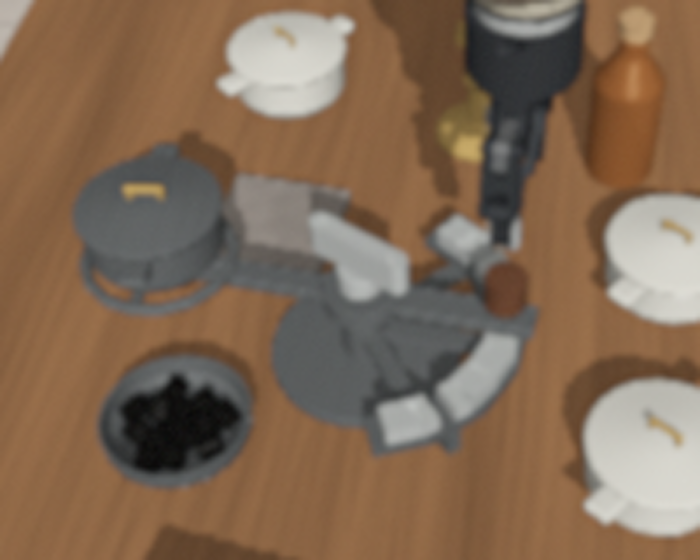

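The wooden grip top is at (507,272) and I predicted (509,272), so I'll descend and grip.

Emit:
{"name": "arm_command", "arguments": {"plan": [[[-0.03,0.03,0.7],[0,0,0],1],[[-0.03,0.03,1.4],[0,0,0],1],[[-0.03,0.03,2.0],[0,0,0],1],[[-0.03,0.03,2.4],[0,0,0],1],[[-0.03,0.03,2.4],[0,0,0],1],[[-0.03,0.03,2.4],[0,0,0],1]]}}

```text
t: 2.48
tool_pos: [0.4747, 0.0294, 0.1161]
ee_rot: [-2.351, -2.081, 0.001]
ft_force: [0.5, 0.1, 0.2]
gripper_width: 0.0852
```

Emit:
{"name": "arm_command", "arguments": {"plan": [[[0,0,0],[0,0,0],0.45],[[0,0,0],[0,0,0],0.4],[[0,0,0],[0,0,0],0.3],[[0,0,0],[0,0,0],0.2],[[0,0,0],[0,0,0],0.2],[[0,0,0],[0,0,0],0.2],[[0,0,0],[0,0,0],0.2],[[0,0,0],[0,0,0],0.2]], "force": 50}}

```text
t: 3.15
tool_pos: [0.4757, 0.0283, 0.1178]
ee_rot: [2.353, 2.08, 0.002]
ft_force: [-2.1, 1.5, 5.4]
gripper_width: 0.0329
```

Emit:
{"name": "arm_command", "arguments": {"plan": [[[0,0,-0.1],[0,0,0],0.2],[[0,0,-0.2],[0,0,0],0.2],[[0,0,-0.35],[0,0,0],0.2],[[0,0,-0.5],[0,0,0],0.2],[[0,0,-0.5],[0,0,0],0.2],[[0,0,-0.5],[0,0,0],0.2],[[0,0,-0.5],[0,0,0],0.2]], "force": 60}}

```text
t: 3.73
tool_pos: [0.4755, 0.0283, 0.1357]
ee_rot: [2.353, 2.079, 0.004]
ft_force: [5.7, 1.6, -7.7]
gripper_width: 0.0326
```

```bash
python3 - <<'E'
from h import *
from station import bot
import cv2
st=bot.state();print(st["t"],st["tool_pos"],st["ft_force"],st["gripper_width"])
f=bot.grab_frame("side")
c=cv2.resize(f["frame"][100:260,130:330],None,fx=3.5,fy=3.5,interpolation=cv2.INTER_CUBIC)
cv2.imwrite("pics/s2.png",cv2.cvtColor(c,cv2.COLOR_RGB2BGR))
E
```

```text
3.7333 [0.47545216 0.02827102 0.13572678] [ 5.72726152  1.59292858 -7.66048187] 0.03258327599364592
```

View pics/s2.png

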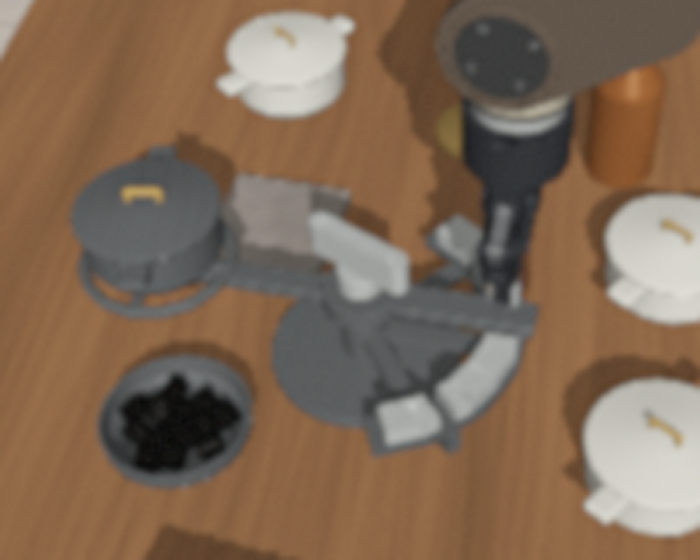

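The downward force is 7.7 N and the rise is 18 mm, so the plunger is lifted and the pin is clear. I'll swing it counter-clockwise in two arcs of 0.32 rad, at radius 2.875 units.

Emit:
{"name": "arm_command", "arguments": {"plan": [[[-0.06,0,0],[0,0,-0.2],0.2],[[-0.17,0.01,0],[0,0,-0.57],0.2],[[-0.29,0.015,0],[0,0,-0.95],0.2],[[-0.4,0.03,0],[0,0,-1.34],0.2],[[-0.51,0.05,0],[0,0,-1.72],0.2],[[-0.63,0.07,0],[0,0,-2.1],0.2],[[-0.77,0.1,0],[0,0,-2.6],0.2],[[-0.9,0.145,0],[0,0,-3.06],0.2]]}}

```text
t: 4.45
tool_pos: [0.4775, -0.0083, 0.1359]
ee_rot: [1.99, 2.427, 0.006]
ft_force: [7.6, 2.5, -8.2]
gripper_width: 0.0319
```

Emit:
{"name": "arm_command", "arguments": {"plan": [[[-0.12,0,0],[0,0,-0.4],0.2],[[-0.24,0.01,0],[0,0,-0.8],0.2],[[-0.36,0.02,0],[0,0,-1.2],0.2],[[-0.48,0.04,0],[0,0,-1.6],0.2],[[-0.6,0.06,0],[0,0,-2.0],0.2],[[-0.72,0.09,0],[0,0,-2.4],0.2],[[-0.82,0.12,0],[0,0,-2.77],0.2],[[-0.9,0.145,0],[0,0,-3.06],0.2]]}}

```text
t: 5.12
tool_pos: [0.4907, -0.0422, 0.136]
ee_rot: [1.58, 2.71, 0.007]
ft_force: [9.5, 3.8, -7.2]
gripper_width: 0.0322
```

```bash
python3 - <<'E'
from h import *
from station import bot
import cv2
f=bot.grab_frame("top")
st=bot.state();print(st["t"],st["tool_pos"],st["ft_force"],st["gripper_width"],st["qpos"])
d=np.array([.590,.014])-st["tool_pos"][:2]; print(np.hypot(*d),np.arctan2(d[1],d[0])+.125)
c=cv2.resize(f["frame"][90:225,220:345],(500,540),interpolation=cv2.INTER_CUBIC)
cv2.imwrite("pics/t2.png",cv2.cvtColor(c,cv2.COLOR_RGB2BGR))
E
```

```text
5.1667 [ 0.49106117 -0.04278305  0.13616691] [ 8.25848875  2.13733446 -7.31223447] 0.03258283783006962 [-0.29432625  0.01735539  2.11600356  0.00323384  1.00207442 -2.38354946]
0.11407544086013752 0.6460228678760646
```

View pics/t2.png

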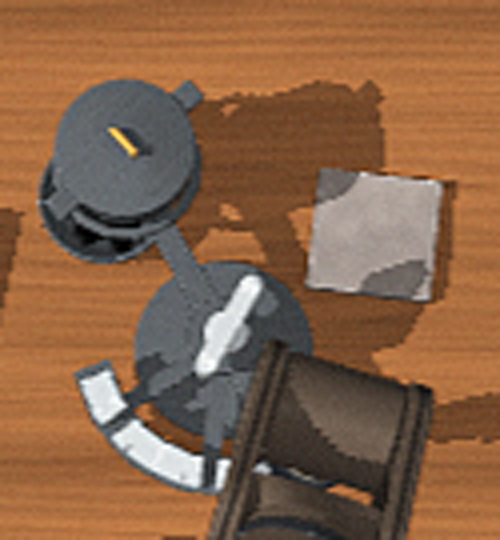

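The pot is upright and about 0.14 rad short of the bowl. I'll lower the pin onto the rail, loosen the jaws into a cage, and push on until the pin snaps in.

Emit:
{"name": "arm_command", "arguments": {"plan": [[[0,0.02,0.1],[0,0,0],0.2],[[0,0.02,0.2],[0,0,0],0.2],[[0,0.02,0.2],[0,0,0],0.2],[[0,0.02,0.2],[0,0,0],0.47],[[0,0.02,0.2],[0,0,0],0.47],[[0,0.02,0.2],[0,0,0],0.47],[[0,0.02,0.2],[0,0,0],0.47]]}}

```text
t: 5.75
tool_pos: [0.489, -0.0421, 0.1281]
ee_rot: [-1.579, -2.715, 0.001]
ft_force: [-1.2, -0.7, 0.3]
gripper_width: 0.0401
```

Emit:
{"name": "arm_command", "arguments": {"plan": [[[-0.06,0,0],[0,0,-0.2],0.47],[[-0.12,0,0],[0,0,-0.4],0.47],[[-0.18,0,0],[0,0,-0.6],0.47],[[-0.24,0.01,0],[0,0,-0.8],0.47],[[-0.3,0.01,0],[0,0,-1.0],0.47],[[-0.36,0.02,0],[0,0,-1.2],0.47],[[-0.36,0.02,0],[0,0,-1.2],0.47]]}}

```text
t: 6.33
tool_pos: [0.4977, -0.0547, 0.1283]
ee_rot: [1.403, 2.81, -0.001]
ft_force: [0.3, -0.4, -0.1]
gripper_width: 0.0404
```

```bash
python3 - <<'E'
from h import *
from station import bot
st=bot.state();print(st["t"],st["tool_pos"],st["ft_force"],st["gripper_width"],R.from_rotvec(st["ee_rot"]).inv().apply(st["ft_force"]).round(1))
d=np.array([.590,.014])-st["tool_pos"][:2]; print(np.hypot(*d),np.arctan2(d[1],d[0])+.125)
E
```

```text
6.3333 [ 0.49773655 -0.05471661  0.12828741] [ 0.25329478 -0.37184556 -0.1139405 ] 0.04036559506817052 [-0.4 -0.   0.1]
0.11504137138715788 0.765156358557883
```

Emit:
{"name": "arm_command", "arguments": {"plan": [[[-0.03,0,0],[0,0,-0.1],0.47],[[-0.06,0,0],[0,0,-0.2],0.47],[[-0.09,0,0],[0,0,-0.3],0.47],[[-0.12,0,0],[0,0,-0.4],0.47],[[-0.15,0,0],[0,0,-0.5],0.47],[[-0.18,0,0],[0,0,-0.6],0.47],[[-0.18,0,0],[0,0,-0.6],0.47]]}}

```text
t: 6.92
tool_pos: [0.502, -0.0602, 0.1284]
ee_rot: [1.316, 2.852, -0.0]
ft_force: [-0.3, 0.1, 0.6]
gripper_width: 0.0402
```

```bash
python3 - <<'E'
from h import *
from station import bot
st=bot.state();print(st["t"],st["tool_pos"],st["ft_force"],st["gripper_width"],R.from_rotvec(st["ee_rot"]).inv().apply(st["ft_force"]).round(1))
d=np.array([.590,.014])-st["tool_pos"][:2]; print(np.hypot(*d),np.arctan2(d[1],d[0])+.125)
E
```

```text
6.9167 [ 0.50195155 -0.0602195   0.12839659] [-0.34303156  0.09394406  0.56544874] 0.04019968540414322 [ 0.3 -0.2 -0.6]
0.11515669432065447 0.8253806513188806
```

Emit:
{"name": "arm_command", "arguments": {"plan": [[[-0.03,0,0],[0,0,0],0.47],[[-0.06,0,0],[0,0,0],0.47],[[-0.06,0,0],[0,0,0],0.47]]}}

```text
t: 7.17
tool_pos: [0.5027, -0.0613, 0.1282]
ee_rot: [-1.316, -2.85, -0.001]
ft_force: [-1.9, 2.3, 2.2]
gripper_width: 0.0402
```

```bash
python3 - <<'E'
from h import *
from station import bot
import cv2
f=bot.grab_frame("side")
st=bot.state();print(st["t"],st["tool_pos"],st["ft_force"],st["gripper_width"],R.from_rotvec(st["ee_rot"]).inv().apply(st["ft_force"]).round(1))
d=np.array([.590,.014])-st["tool_pos"][:2]; print(np.hypot(*d),np.arctan2(d[1],d[0])+.125)
c=cv2.resize(f["frame"][100:260,130:330],None,fx=3.5,fy=3.5,interpolation=cv2.INTER_CUBIC)
cv2.imwrite("pics/s3.png",cv2.cvtColor(c,cv2.COLOR_RGB2BGR))
E
```

```text
7.2167 [ 0.5027237  -0.06133962  0.12821699] [-2.63118119  3.65575184  2.15413466] 0.04015335352187203 [ 4.5  0.4 -2.1]
0.11529618661874938 0.8371254245362808
```

View pics/s3.png

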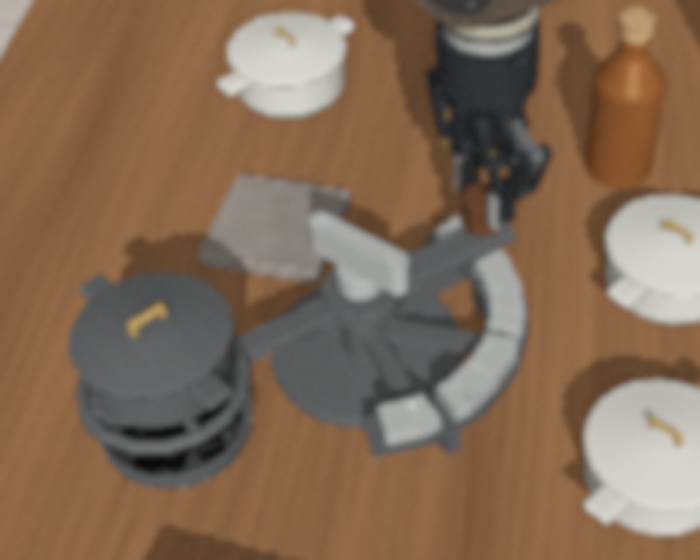

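The tangential force rose to 4.5 N against about 0.7 N of free friction, and the grip sits down on the tail, so the pin has snapped in. I'll release it and rise.

Emit:
{"name": "arm_command", "arguments": {"plan": [[[0.06,0,0],[0,0,0],1],[[0.06,0,0],[0,0,0],1],[[0.06,0,0],[0,0,0],1],[[0.06,0,-0.5],[0,0,0],1],[[0.06,0,-1.2],[0,0,0],1],[[0.06,0,-2],[0,0,0],1],[[0.06,0,-2],[0,0,0],1]]}}

```text
t: 7.8
tool_pos: [0.5056, -0.0613, 0.2156]
ee_rot: [1.311, 2.84, 0.002]
ft_force: [0.3, -0.6, 1.0]
gripper_width: 0.0852
```

```bash
python3 - <<'E'
from h import *
from station import bot
import cv2
f0=pickle.load(open("top0.pkl","rb"));s0=pickle.load(open("side0.pkl","rb"))
A=ray(f0,220+253/4,90+282/4,.135);B=ray(f0,220+204/4,90+368/4,.135);d=A-B;a=np.arctan2(d[1],d[0]);print("bar",A,B,(A+B)/2,np.hypot(*d[:2]),a)
# side crop s3 bar top edge ends
A=ray(s0,130+322/3.5,100+220/3.5,.135);B=ray(s0,130+400/3.5,100+262/3.5,.135);e=A-B;print("side bar",A,B,(A+B)/2,np.arctan2(e[1],e[0]))
st=bot.state();print(st["t"],st["tool_pos"],st["ft_force"],st["gripper_width"],st["qpos"])
rows(st,[(.589,.015,.19,a+np.pi/2),(.589,.015,.126,a+np.pi/2)])
f=bot.grab_frame("top")
c=cv2.resize(f["frame"][90:225,220:345],(500,540),interpolation=cv2.INTER_CUBIC)
cv2.imwrite("pics/t3.png",cv2.cvtColor(c,cv2.COLOR_RGB2BGR))
E
```

```text
bar [ 0.62522715 -0.0056116   0.135     ] [0.55487796 0.03348292 0.135     ] [0.59005255 0.01393566 0.135     ] 0.08048222854421544 -0.5072248634777868
side bar [0.62011808 0.00071842 0.135     ] [0.55450738 0.03855305 0.135     ] [0.58731273 0.01963574 0.135     ] -0.5230759151075934
7.8 [ 0.50555397 -0.06128423  0.2155781 ] [ 0.34083132 -0.63640045  0.98624204] 0.0852035232681314 [-3.19941513e-01 -5.13121558e-02  2.02392661e+00 -3.50767165e-04
  1.15537904e+00 -2.59646339e+00]
[0.1, 2.82, 0.51] [0.12, 0.06, 11.58]
[0.12, 2.81, 2.11] [0.12, 0.06, 11.58]
```

Emit:
{"name": "arm_command", "arguments": {"plan": [[[0,0.4,0],[0,0,1],1],[[0,0.8,0],[0,0,2],1],[[0,1.2,0],[0,0,3],1],[[0,1.6,0],[0,0,4],1],[[0.1,2,0],[0,0,5],1],[[0.1,2.4,0.1],[0,0,6],1],[[0.1,2.7,0.2],[0,0,7],1],[[0.1,2.8,0.2],[0,0,8],1]]}}

```text
t: 8.52
tool_pos: [0.5844, 0.0168, 0.1979]
ee_rot: [-2.366, -2.064, 0.003]
ft_force: [-0.8, -0.1, -0.0]
gripper_width: 0.0854
```

Emit:
{"name": "arm_command", "arguments": {"plan": [[[0,0,0],[0,0,1],1],[[0,0,0],[0,0,2],1],[[0,0,0],[0,0,3],1],[[0,0,0],[0,0,3.6],1],[[0,0,0],[0,0,3.6],1],[[0,0,0],[0,0,3.6],1]]}}

```text
t: 9.02
tool_pos: [0.584, 0.0157, 0.1991]
ee_rot: [-2.707, -1.592, 0.002]
ft_force: [0.3, 0.9, 0.3]
gripper_width: 0.0854
```

```bash
python3 - <<'E'
from h import *
from station import bot
import cv2
st=bot.state();print(st["t"],st["tool_pos"],st["ft_force"],st["gripper_width"],st["qpos"])
rows(st,[(.590,.0145,.126,-.512+np.pi/2)])
f=bot.grab_frame("side")
c=cv2.resize(f["frame"][100:260,130:330],None,fx=3.5,fy=3.5,interpolation=cv2.INTER_CUBIC)
cv2.imwrite("pics/s4.png",cv2.cvtColor(c,cv2.COLOR_RGB2BGR))
E
```

```text
9.0167 [0.58395729 0.01570652 0.19912557] [0.27729317 0.87831479 0.27009141] 0.08544694742039594 [-1.46648847e-01  1.42555207e-01  1.85433277e+00 -1.56669040e-04
  1.14622714e+00 -1.21007100e+00]
[0.05, 0.15, 1.68] [-0.01, 0.01, 0.04]
```

View pics/s4.png

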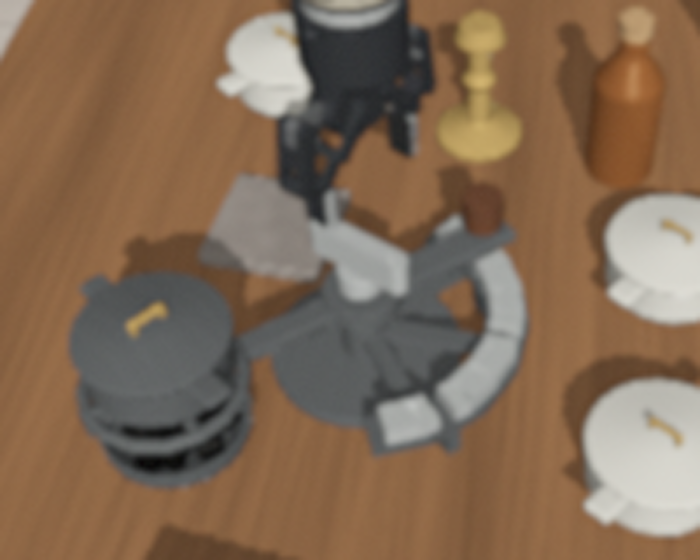

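The plunger grip sits low on the tail at (483,208), the trivet is over the bowl, and the jaws straddle the bar. I'll descend and grip the bar.

Emit:
{"name": "arm_command", "arguments": {"plan": [[[0.05,0.15,0.5],[0,0,0],1],[[0.05,0.15,1.0],[0,0,0],1],[[0.05,0.15,1.4],[0,0,0],1],[[0.05,0.15,1.65],[0,0,0],1],[[0.05,0.15,1.65],[0,0,0],1],[[0.05,0.15,1.65],[0,0,0],0.5]]}}

```text
t: 9.57
tool_pos: [0.5904, 0.0145, 0.1339]
ee_rot: [-2.708, -1.591, 0.001]
ft_force: [0.6, -0.0, 0.1]
gripper_width: 0.0753
```

Emit:
{"name": "arm_command", "arguments": {"plan": [[[0,0,0],[0,0,0],0.3],[[0,0,0],[0,0,0],0.2],[[0,0,0],[0,0,0],0.1],[[0,0,0],[0,0,0],0.05],[[0,0,0],[0,0,0],0.05],[[0,0,0],[0,0,0],0.05],[[0,0,0],[0,0,0],0.05],[[0,0,0],[0,0,0],0.05]], "force": 80}}

```text
t: 10.23
tool_pos: [0.5922, 0.0165, 0.1357]
ee_rot: [-2.709, -1.589, -0.01]
ft_force: [3.4, 7.0, 0.6]
gripper_width: 0.0147
```

Emit:
{"name": "arm_command", "arguments": {"plan": [[[0.05,0,0],[0,0,0.5],0.05],[[0.05,0,0],[0,0,1.4],0.05],[[0.05,0,0],[0,0,2.3],0.05],[[0.05,0,0],[0,0,3.2],0.05],[[0.05,0,0],[0,0,4.1],0.05],[[0.05,0,0],[0,0,5],0.05],[[0.05,0,0],[0,0,5.9],0.05],[[0.05,0,0],[0,0,6.5],0.05]]}}

```text
t: 10.9
tool_pos: [0.5922, 0.0167, 0.1357]
ee_rot: [3.085, 0.591, 0.002]
ft_force: [-0.3, 2.1, 3.7]
gripper_width: 0.0145
```

```bash
cat >chk.py <<'E'
from h import *
from station import bot
st=bot.state();Rt=R.from_rotvec(st["ee_rot"]);x=Rt.as_matrix()[:,0]
print(st["t"],st["tool_pos"],"F",st["ft_force"].round(1),"Ftool",Rt.inv().apply(st["ft_force"]).round(1),"M",st["moment"].round(2),st["gripper_width"],"q6",st["qpos"][5],"lock~",np.pi/2-.125-np.arctan2(x[1],x[0]))
E
python3 chk.py
```

```text
10.9 [0.59217848 0.016705   0.13569262] F [-0.3  2.1  3.7] Ftool [ 0.5 -2.1 -3.7] M [0.07 0.23 0.17] 0.014487847006681235 q6 -0.5215907800279296 lock~ 1.0674397108122895
```

Emit:
{"name": "arm_command", "arguments": {"plan": [[[0,0,0],[0,0,0.9],0.05],[[0,0,0],[0,0,1.8],0.05],[[0,0,0],[0,0,2.7],0.05],[[0,0,0],[0,0,3.6],0.05],[[0,0,0],[0,0,4.5],0.05],[[0,0,0],[0,0,5.4],0.05],[[0,0,0],[0,0,6.3],0.05],[[0,0,0],[0,0,7.2],0.05]], "force": 100}}

```text
t: 11.57
tool_pos: [0.592, 0.0168, 0.1357]
ee_rot: [3.087, -0.583, 0.001]
ft_force: [-0.1, 1.1, 3.3]
gripper_width: 0.014
```

```bash
python3 chk.py
```

```text
11.5667 [0.59199121 0.01676642 0.13571462] F [-0.1  1.1  3.3] Ftool [-0.5 -1.  -3.3] M [0.37 0.37 0.6 ] 0.013965513631431933 q6 0.23081318860085384 lock~ 1.8194091390197211
```

Emit:
{"name": "arm_command", "arguments": {"plan": [[[0,0,0],[0,0,1],0.05],[[0,0,0],[0,0,2],0.05],[[0,0,0],[0,0,3],0.05],[[0,0,0],[0,0,4],0.05],[[0,0,0],[0,0,5],0.05],[[0,0,0],[0,0,6],0.05],[[0,0,0],[0,0,7],0.05],[[0,0,0],[0,0,7.6],0.05]]}}

```text
t: 12.23
tool_pos: [0.5919, 0.0168, 0.1358]
ee_rot: [-2.615, 1.738, -0.0]
ft_force: [-1.3, 2.5, 3.7]
gripper_width: 0.0138
```

```bash
python3 chk.py
```

```text
12.2333 [0.59193579 0.01681237 0.13575109] F [-1.3  2.5  3.7] Ftool [-2.8  0.2 -3.7] M [ 0.33  0.42 -0.04] 0.013848511100306134 q6 1.029496310287156 lock~ 2.6190868544810924
```

The moment has dropped to zero, so the handle is past its peak. I'll release it and go up.

Emit:
{"name": "arm_command", "arguments": {"plan": [[[0,0,0],[0,0,0.3],0.3],[[0,0,0],[0,0,0.3],1],[[0,0,0],[0,0,0.3],1],[[0,0,0],[0,0,0.3],1],[[0,0,-0.7],[0,0,0.3],1],[[0,0,-1.6],[0,0,0.3],1],[[0,0,-2.5],[0,0,0.3],1],[[0,0,-3.2],[0,0,0.3],1]]}}

```text
t: 12.9
tool_pos: [0.5921, 0.0162, 0.2654]
ee_rot: [-2.592, 1.773, -0.004]
ft_force: [0.4, -0.4, 1.0]
gripper_width: 0.0855
```

Emit:
{"name": "arm_command", "arguments": {"plan": [[[0,0,-0.8],[0,0,0],1],[[0,0,-1.6],[0,0,0],1],[[0,0,-2.2],[0,0,0],1],[[0,0,-2.2],[0,0,0],1],[[0,0,-2.2],[0,0,0],1],[[0,0,-2.2],[0,0,0],1]]}}

```text
t: 13.4
tool_pos: [0.5912, 0.0163, 0.3491]
ee_rot: [2.592, -1.773, -0.002]
ft_force: [-0.6, -0.4, -0.5]
gripper_width: 0.0853
```

```bash
python3 chk.py; python3 - <<'E'
from h import *
from station import bot
import cv2
f=bot.grab_frame("side")
c=cv2.resize(f["frame"][100:260,130:330],None,fx=3.5,fy=3.5,interpolation=cv2.INTER_CUBIC)
p=np.array([.592,.0165]);a=.785-.125
g=p-.115*np.array([np.cos(a),np.sin(a)])
for z in(.09,.122,.134): print("grip",z,(proj(f,np.array([*g,z]))-[130,100])*3.5)
cv2.imwrite("pics/s5.png",cv2.cvtColor(c,cv2.COLOR_RGB2BGR))
E
```

```text
13.4 [0.59115589 0.01633897 0.34913064] F [-0.6 -0.4 -0.5] Ftool [0.2 0.7 0.5] M [-0.02  0.02 -0.05] 0.08534590424533225 q6 1.0560766291247026 lock~ 2.6456822941773206
grip 0.09 [482.27437042 224.22893437]
grip 0.122 [482.9455442  195.32682001]
grip 0.134 [483.20583292 184.11825603]
```

View pics/s5.png

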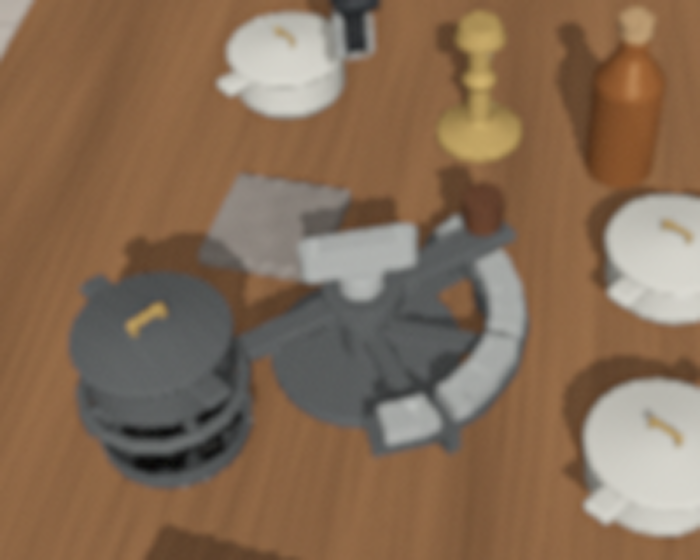

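The grip top is at about (484,195), which matches the home prediction of (483,195) rather than the raised 184. I'll check the bar angle and pot position from this same frame's pixels, with no extra picture.

```bash
python3 - <<'E'
from h import *
from station import bot
s0=pickle.load(open("side0.pkl","rb"));pp=lambda p:((proj(s0,np.array(p))-[130,100])*3.5).round()
for l in(1.3,2.1,2.6,2.75):
    a=-.125-l;d=.045*np.array([np.cos(a),np.sin(a)]);p=np.array([.592,.0165])
    print(l,pp([*(p+d),.135]),pp([*(p-d),.135]))
a=.66;t=np.array([.592,.0165])+.17*np.array([np.cos(a),np.sin(a)])
print("knob exp",pp([*t,.152]),"trivet",t)
E
```

```text
1.3 [356. 197.] [354. 281.]
2.1 [397. 208.] [311. 268.]
2.6 [412. 225.] [297. 250.]
2.75 [414. 231.] [295. 244.]
knob exp [140. 310.] trivet [0.72629868 0.12072986]
```

The observed bar slope of 14/115 px fits 2.75 rad, which predicts 13/119; 2.6 rad would give 25/115. The pot knob is within about 6 mm of where I expected it.

```bash
python3 -c "
from station import bot
print(bot.finish_job())"
```

```text
the job is handed in; nothing more can be done
None
```

The pot now stands on its trivet over the charcoal bowl, the plunger is home in that slot, and the locking handle is past its click. I handed the job in at about 13.5 s. No verdict came back.

**What I did:** I lifted the plunger about 18 mm and swung the arm counter-clockwise to the +0.785 stop. I pushed it along with loosened jaws until the pin snapped into the slot. Then I gripped the bar handle, turned it clockwise to about 2.62 rad, and let go.

**Last checks, from the side picture after release:**
- **Plunger:** the grip top is at (484,195), against a home prediction of (483,195); 12 mm higher would be at row 184. The pin also resisted 4.5 N sideways before I let go.
- **Handle:** its slope matches 2.75 rad rather than 2.6 rad.
- **Trivet:** its computed centre is (0.726, 0.121), against the bowl measured at (0.723, 0.121).
- **Pot:** it looks upright. The lid knob showed about 10 crop pixels (roughly 6 mm) off the prediction. Part of that offset was already there at the start, and it is inside the 20 mm allowed.
- **Bystanders:** the bottle and candlestick look unmoved. The log was outside the last picture, so I did not recheck it; the arm passed above its height and registered no contact.
- **Robot:** the gripper was open and clear, about 0.35 m up.

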